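Stand the washed tumbler on its drying peg

TASK

The long steel tumbler has been rinsed and lies on a sloped draining rest; turn it mouth down and put it over the taller of the two white drying pegs. Lower it while still holding it, do not drop it, until its rim stands flat on the peg's round base, then let go. Leave the short cup lying where it is.

Things in the scene. Friction and masses are not known exactly. Their poses are not given: they have to be found in the camera images.
- tumbler: The longer of two lying open steel vessels: a straight round tumbler, 54 mm outside diameter, 110 mm long, wall 3 mm, bottom 4 mm, about 160 g. Origin: centre of the outer face of its closed bottom; z runs along its axis to the open mouth (rim at +110 mm). It starts on its side, mouth to the left (+y, within 20 deg) and 25 deg below level; the bottom is the high end, 90 mm above the table.
- rest_a: Fixed draining rest under the tumbler: board 66 x 120 x 8 mm with two sloping rails 32 mm apart and a low stop at the lower edge of the rim. The tumbler's flanks are free for fingers; it lifts straight up. Origin: centre of the board's underside; y to the lower end. The cup's like rest stands nearer to or farther from the robot than this one.
- tall_stand: The taller of two fixed white plastic drying pegs: round base 110 mm across, 12 mm thick; upright peg 16 mm across rising 80 mm above it (tip 92 mm above table). Origin: centre of the base's underside; z up. The tumbler fully home, mouth down, has its bottom on top, 122 mm above the table. The other peg (same base, peg 40 mm) is not to be used and stands 0.13 m or more nearer or farther.
- short_cup: Short steel cup, to be left alone: 66 mm outside diameter, 65 mm long, lying on the other rest, mouth to the left and 25 deg below level. Origin: centre of the outer face of its closed bottom; z towards its mouth.
Not all that is in view belongs to the job. What is shaped like the tumbler but blue or pink is not meant.

How it is judged:
On the way:
1. the tumbler, mouth down and still held by the fingers, has been lowered over the tall peg to within 20 mm of its base (angle between tumbler's own z axis and vertical above 2.7 rad and horizontal distance between tumbler and tall_stand below 0.04 m and z of tumbler in the frame of tall_stand below 0.142 m and contact force between the fingers and tumbler above 1 N), for 0.05 s.
At the end, for the whole second after the job is handed in: The tumbler stands mouth down over the tall peg, rim flat on the base (axis within 6 degrees of vertical, within 22 mm of the peg's axis, closed bottom 117 to 127 mm above the stand's underside), released and at rest; the short cup is within 20 mm of where it was (angle between tumbler's own z axis and vertical above 3.04 rad and horizontal distance between tumbler and tall_stand below 0.022 m and z of tumbler in the frame of tall_stand between 0.117 and 0.127 m and linear speed of tumbler below 0.02 m/s and angular speed of tumbler below 0.2 rad/s and distance of short_cup from where it was at the start of the episode below 0.02 m); the robot touches nothing.
It fails at once if the short cup is disturbed (moved more than 20 mm) (distance of short_cup from where it was at the start of the episode above 0.02 m).
It also fails if it takes over 32 s, if anything falls off the work surface, if the arm or the gripper's body presses on something with over 40 N, if the wrist force passes 120 N, or if a joint passes its speed limit or range.

ROBOT

A 7-joint arm with a two-finger parallel gripper is mounted at the origin on the work surface. World frame = base frame: x ahead of the robot, y to its left, z up, the work surface at z = 0. Lengths are in m, angles in rad, forces in N, time in s.
With the tool pointing down it reaches from about 0.4 to 0.85 m from the base axis. Payload 4.5 kg.
Tool frame: the origin (TCP) lies midway between the tips of the shut fingers; the grasp point (between the pads) lies 19 mm behind it; x points along the fingers, y is the direction in which the jaws open and shut, and the axes are right-handed (so a half turn about x gives the same grasp; the last joint's range is limited). The gripper opens to 88 mm and grips with 3 to 60 N. Pads are 18 mm wide; open, the fingers measure 123 mm over their backs; the gripper's body (75 mm by 187 mm) begins 45 mm behind the grasp point.
Start: joints at [1.288, 0.689, -0.195, 1.565, 0.157, 0.902, -0.215], TCP at [0.195, -0.594, 0.239] pointing down, gripper open.
Joint ranges: [-3.01, 3.01], [-0.46, 2.08], [-1.47, 1.51], [0.13, 2.56], [-1, 4.14], [0.04, 2.09], [-2.66, 2.66]. Speed limits (rad/s): [2.57, 2.57, 3.14, 3.14, 3.14, 3.14, 3.14].

INTERFACE

Orientations are given as a unit quaternion [x, y, z, w].
In Python, from plant import r, eyes gives the robot as it stands.
- The arm moves only by the shell command python3 -m pendant 'ROWS' [FORCE]. ROWS is JSON, a list that holds one entry, the list of rows, each a list of 7 numbers: the turn, a rotation vector about the tool's x, y, z in rad, then the shift along the tool's x, y, z in cm, then the finger opening in cm, from 0 to 8.81. A call has 1 to 10 rows; each row shifts and turns the commanded pose from where the row before left it, along the tool's axes as they then stand; what a row does not reach is not made up. A row lasts 1/12 s, in which the tool goes at most 41.7 mm and 7.16 degrees, less where a joint would pass 70% of its speed; a pose out of reach is approached as far as the arm can. A call is refused whole if a number of a shift passes 4.17 or a number of a turn 0.125, either way. A call with a gripper value outside its range is refused whole. The fingers move at their own pace and stop on an object; FORCE is the grip in N (left out, the last holds). Time passes only in rows, so rows that do not move let the fingers close. It gives the time, the measured TCP pose, the force and the opening at its end, in the units of the state.
- r.get_state(): the state, without advancing time (a new reading comes with each control period).
- eyes.snapshot(name): name is "side" or "top" or "wrist"; returns the picture (480x640x3 uint8, red, green, blue); there is no depth.
- eyes.camera_info(name): a dict with "fovy" (degrees; the focal length in pixels is half the picture's height over the tangent of half this angle, whatever the lens; pixels are square), "cx", "cy" (the principal point, pixels), "world_from_camera" (4x4, takes a point from camera to world coordinates). Camera axes: x right, y up, looking along -z (the intrinsics and any distortion apply to the point x, -y, -z); pixel columns grow to the right and rows downward; lengths in m; the calibration is good to about 2 mm. A picture is of the moment at which its call begins: read the wrist's pose just before it. camera_info takes no time and is no camera call; for the wrist camera it gives the pose at the moment of the call.
- r.finish_job(): hands the job in, once; it reports no verdict.
The state is a dict: "clock": time; "q": joint angles; "qd": joint speeds; "joint_torque": joint torques, N m; "tool_pos": TCP position; "eef_rot": TCP orientation; "contact_force": force on the tool from outside, world axes, zero at the start; "moment": the same for the moment, N m; "opening": opening from 0.0 (shut) to 1.0 (fully open).
Only numpy, scipy, OpenCV 4.12 (cv2) and the standard library are available. Lean on these libraries where they do the work, as an engineer would, in place of code of your own. Each camera call takes 0.05 s, during which the arm holds its last target.

## Working session

There is one attempt and no reset: what is moved stays moved. The work goes in short steps, Python scripts to look and compute and a shell command to move; the robot and the scene stay as the last step left them, time stands still between calls to the robot, and variables do not carry over. Pictures are saved under pics/ and viewed, and the job is handed in when it is done.

```bash
ls; mkdir -p pics; python3 - <<'E'
from plant import r, eyes
import cv2,json
s=r.get_state();print(s)
for n in("side","top","wrist"):
    i=eyes.camera_info(n);print(n,i)
    cv2.imwrite(f"pics/{n}0.png",eyes.snapshot(n)[:,:,::-1])
E
```

```text
pics
{'clock': 0.0, 'q': array([ 1.28778578,  0.68996533, -0.19450661,  1.56634207,  0.1572638 ,
        0.90248147, -0.21511027]), 'qd': array([-0.00186884, -0.00200682, -0.00034422, -0.00023152,  0.00037016,
       -0.00067593,  0.00021379]), 'joint_torque': array([-1.51689733e-04, -5.27563977e+01, -1.26701329e+00, -1.53429472e+01,
       -5.26516268e-02,  6.64979030e-03,  1.90863357e-04]), 'tool_pos': array([ 0.1944736 , -0.59331311,  0.23792199]), 'eef_rot': array([-0.69811273, -0.11218213,  0.69838935, -0.11093292]), 'contact_force': array([ 0.16660886,  0.54018383, -0.23160902]), 'moment': array([ 0.03810124, -0.04327044, -0.04037757]), 'opening': 1.0001944890604593}
side {'fovy': 52.82695829104155, 'cx': 321.5040871123444, 'cy': 235.71964497977976, 'world_from_camera': array([[ 0.98374596,  0.13978731, -0.11270931,  0.36223787],
       [-0.17852419,  0.69386869, -0.69762121, -0.73068565],
       [-0.01931313,  0.70640339,  0.70754594,  0.68900402],
       [ 0.        ,  0.        ,  0.        ,  1.        ]])}
top {'fovy': 47.254739233389145, 'cx': 319.8513297524613, 'cy': 237.82177605988244, 'world_from_camera': array([[ 8.31043727e-04,  9.92405231e-01, -1.23008807e-01,
         3.38320562e-01],
       [-9.99670947e-01, -2.32924113e-03, -2.55454990e-02,
        -1.52857637e-01],
       [-2.56380040e-02,  1.22989560e-01,  9.92076741e-01,
         1.07979257e+00],
       [ 0.00000000e+00,  0.00000000e+00,  0.00000000e+00,
         1.00000000e+00]])}
wrist {'fovy': 60.15088466651089, 'cx': 322.67972454629216, 'cy': 235.66597447933532, 'world_from_camera': array([[ 0.31103922,  0.90104688,  0.30227326,  0.27309372],
       [-0.95039637,  0.29527657,  0.09776754, -0.56803856],
       [-0.00116108, -0.31768895,  0.94819428,  0.38374583],
       [ 0.        ,  0.        ,  0.        ,  1.        ]])}
```

View pics/side0.png

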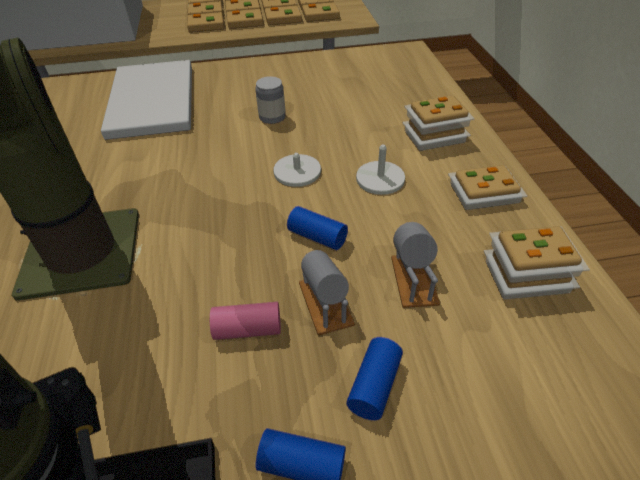

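View pics/top0.png

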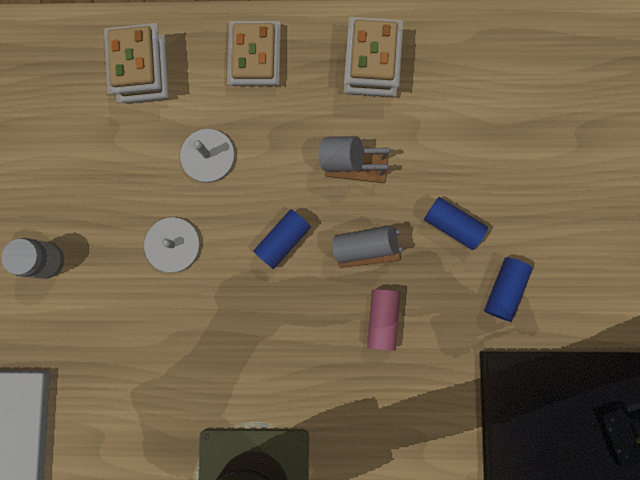

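View pics/wrist0.png

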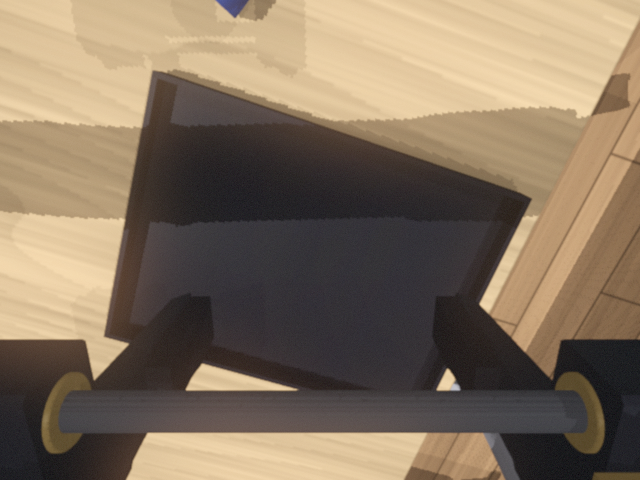

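Candidates in the side view: grey vessel at (325,278), which looks longer; grey vessel at (415,246), wider and shorter; blue ones at (317,228), (376,378), (301,456); pink at (245,320). In the top view the grey ones are at (367,245), long and narrow, and (342,154), short and wide. The tall peg is the one at side (381,178) / top (207,155). The decoy is at side (298,170) / top (172,244). I'll check with close crops.

```bash
python3 - <<'E'
import cv2,numpy as np
t=cv2.imread("pics/top0.png");s=cv2.imread("pics/side0.png")
a=cv2.resize(t[120:280,300:420],None,fx=5,fy=5,interpolation=cv2.INTER_CUBIC)[:600*2]
cv2.imwrite("pics/ctop_v.png",cv2.resize(t[125:275,305:415],(440,600),interpolation=cv2.INTER_CUBIC))
cv2.imwrite("pics/cside_v.png",cv2.resize(s[215:335,290:450],(800,600),interpolation=cv2.INTER_CUBIC))
cv2.imwrite("pics/ctop_p.png",cv2.resize(t[120:280,130:250],(450,600),interpolation=cv2.INTER_CUBIC))
cv2.imwrite("pics/cside_p.png",cv2.resize(s[130:210,260:420],(800,400),interpolation=cv2.INTER_CUBIC))
E
```

```text
(no output)
```

View pics/ctop_v.png

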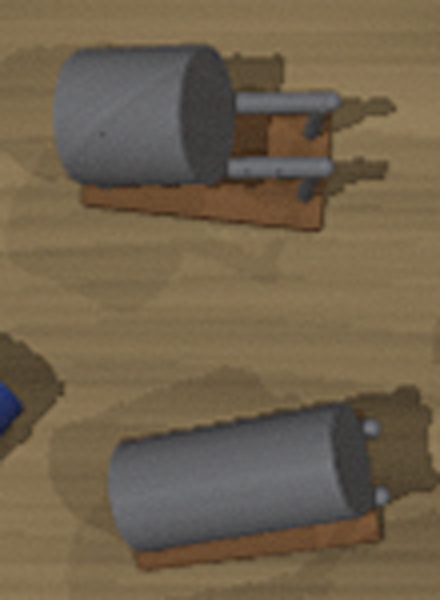

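View pics/cside_v.png

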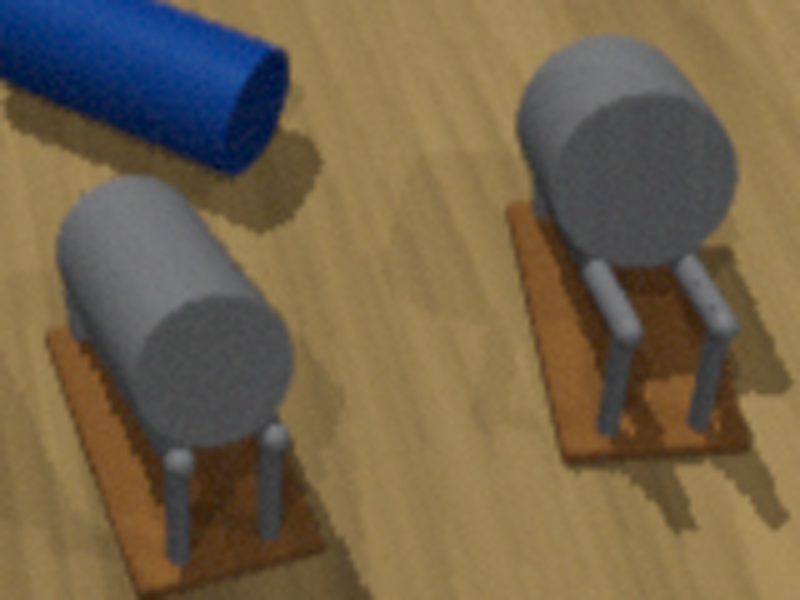

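View pics/ctop_p.png

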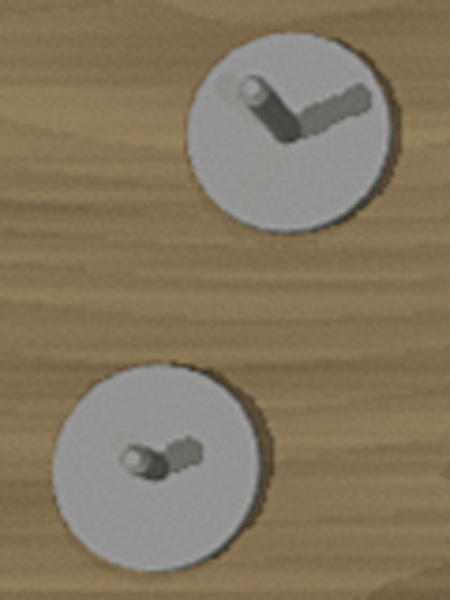

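View pics/cside_p.png

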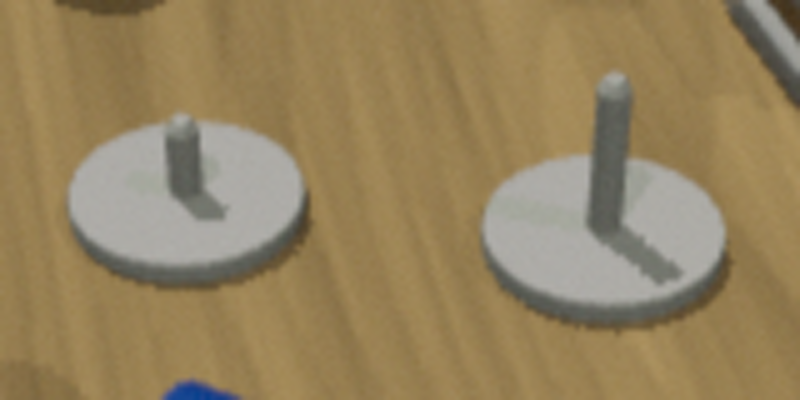

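The crops confirm it. The tumbler is the long narrow one: top (367,245), bottom disc centre ≈ (392.5,240); side disc ≈ (333,288.6). The tall peg tip is at top (197.2,144) / side (382.8,146.5). Next step is triangulating these.

```bash
cat > h.py <<'E'
import numpy as np,cv2
from plant import r,eyes
def cam(n):
    i=eyes.camera_info(n);f=240/np.tan(np.radians(i["fovy"])/2)
    return f,i["cx"],i["cy"],np.array(i["world_from_camera"])
def ray(c,p):
    f,cx,cy,T=c;d=np.array([(p[0]-cx)/f,-(p[1]-cy)/f,-1]);d=T[:3,:3]@d
    return T[:3,3],d/np.linalg.norm(d)
def proj(c,P):
    f,cx,cy,T=c;P=np.atleast_2d(P);q=(P-T[:3,3])@T[:3,:3]
    return np.c_[cx+f*q[:,0]/-q[:,2],cy+f*q[:,1]/q[:,2]]
def tri(obs):
    A=np.zeros((3,3));b=np.zeros(3)
    for c,p in obs:
        o,d=ray(c,p);M=np.eye(3)-np.outer(d,d);A+=M;b+=M@o
    X=np.linalg.solve(A,b)
    return X,[np.round(proj(c,X)[0]-p,1) for c,p in obs]
def plane(c,p,z):
    o,d=ray(c,p);return o+d*(z-o[2])/d[2]
E
python3 - <<'E'
from h import *
T=cam("top");S=cam("side")
for n,t,s in [("tall tip",(197.2,144),(382.8,146)),("peg root",(207.6,155.2),(381,175.6)),("disc",(206.8,155.5),(380.8,176)),
 ("tumbler bottom",(392.5,240),(333,288.6)),("short tip",(130+133/3.75,120+460/3.75),(260+181/5,130+120/5)),
 ("short disc",(130+157/3.75,120+467/3.75),(260+187/5,130+195/5)),("cup bottom",(305+208/4,125+115/4),(290+648/5,215+180/5))]:
    print(n,*tri([(T,np.array(t)),(S,np.array(s))]))
p=lambda x,y:(x/4+305,y/4+125)
# rest board corners
print("boardA",plane(T,p(145,568),.008),plane(T,p(380,540),.008))
print("disc plane",plane(T,(206.8,155.5),.012),plane(S,(380.8,176),.012))
# disc radius
for a,b in [((188,133),(391,133)),((288,32),(288,233))]:
    q=lambda v:plane(T,(v[0]/3.75+130,v[1]/3.75+120),.012)
    print("diam",np.linalg.norm(q(a)-q(b)),(q(a)+q(b))/2)
E
```

```text
tall tip [0.63683717 0.10233632 0.08939766] [array([-0.1,  0.8]), array([ 0.7, -0.2])]
peg root [0.63774049 0.10096702 0.01027579] [array([-0.1,  0.6]), array([ 0.6, -0.1])]
disc [0.63803879 0.10327606 0.00730059] [array([-0.1,  0.6]), array([ 0.5, -0.1])]
tumbler bottom [ 0.45568647 -0.25904289  0.08921123] [array([-0. ,  0.6]), array([ 0.7, -0.1])]
short tip [0.45610063 0.16791785 0.04915947] [array([-0. ,  0.7]), array([ 0.6, -0.1])]
short disc [0.45688756 0.16816715 0.00684995] [array([-0. ,  0.9]), array([ 0.7, -0.1])]
cup bottom [ 0.62057105 -0.19646115  0.07604512] [array([-0.1,  0.5]), array([ 0.6, -0.1])]
boardA [ 0.4136543  -0.16714158  0.008     ] [ 0.42722165 -0.28180193  0.008     ]
disc plane [0.63798006 0.10207867 0.012     ] [0.6348503  0.09731307 0.012     ]
diam 0.10943440346694794 [0.6380442  0.10134333 0.012     ]
diam 0.1106845736317468 [0.63866734 0.10209676 0.012     ]
```

```bash
python3 - <<'E'
from h import *
from scipy.spatial.transform import Rotation as R
import itertools
from scipy.optimize import least_squares
s=r.get_state();q=s["q"];M=R.from_quat(s["eef_rot"]).as_matrix();print(M.round(3))
e=lambda ax,a:R.from_rotvec(np.array(dict(x=[1,0,0],y=[0,1,0],z=[0,0,1])[ax])*a).as_matrix()
for s1,s3,s5,s7 in itertools.product((1,-1),repeat=4):
    A=e('z',s1*q[0])@e('y',q[1])@e('z',s3*q[2])@e('y',q[3])@e('z',s5*q[4])@e('y',q[5])@e('z',s7*q[6])
    C=A.T@M
    # compare to nearest signed permutation
    P=np.zeros((3,3))
    for j in range(3):
        i=np.argmax(abs(C[:,j]));P[i,j]=np.sign(C[i,j])
    print(s1,s3,s5,s7,np.linalg.norm(C-P).round(3),P.tolist())
# silhouette fit of tumbler
ims={n:cv2.imread(f"pics/{n}0.png") for n in("top","side")}
boxes=dict(top=(328,215,404,272),side=(298,245,355,308))
masks={}
for n,(x0,y0,x1,y1) in boxes.items():
    im=ims[n].astype(int);sat=im.max(2)-im.min(2)
    m=np.zeros(sat.shape,np.uint8);m[y0:y1,x0:x1]=(sat[y0:y1,x0:x1]<14)
    m=cv2.morphologyEx(m,cv2.MORPH_OPEN,np.ones((7,7),np.uint8))
    k,l,st,_=cv2.connectedComponentsWithStats(m);j=1+np.argmax(st[1:,4]);masks[n]=(l==j).astype(np.uint8);print(n,st[j])
th=np.linspace(0,2*np.pi,60)
def cyl(p):
    o=p[:3];yaw,pit=p[3:5]
    a=np.array([np.cos(pit)*-np.sin(yaw),np.cos(pit)*np.cos(yaw),-np.sin(pit)])
    u=np.cross(a,[0,0,1]);u/=np.linalg.norm(u);v=np.cross(u,a)
    ring=.027*(np.cos(th)[:,None]*u+np.sin(th)[:,None]*v)
    return np.r_[o+ring,o+ring+.11*a],a
cams={n:cam(n) for n in boxes}
def sil(n,p):
    h=cv2.convexHull((proj(cams[n],cyl(p)[0])).astype(np.float32))[:,0];return h
def res(p):
    out=[]
    for n in boxes:
        c=max(cv2.findContours(masks[n],0,cv2.CHAIN_APPROX_NONE)[0],key=len)[:,0].astype(float)
        h=sil(n,p).reshape(-1,1,2)
        d=np.array([cv2.pointPolygonTest(h,(float(x),float(y)),True) for x,y in c])-0.5
        out.append(d)
    return np.concatenate(out)
f=least_squares(res,[.4557,-.259,.0892,.117,.436],loss="soft_l1",f_scale=1,diff_step=1e-4)
p=f.x;print(p,np.degrees(p[3:]),"rms",np.sqrt(np.mean(res(p)**2)),cyl(p)[1])
f2=least_squares(lambda v:res(np.r_[v,np.radians(25)]),p[:4],loss="soft_l1",diff_step=1e-4);print(f2.x)
for n in boxes:
    im=ims[n].copy();x0,y0,x1,y1=boxes[n]
    im=cv2.resize(im[y0-15:y1+15,x0-15:x1+15],None,fx=5,fy=5)
    cv2.polylines(im,[((sil(n,p)-[x0-15,y0-15]+.5)*5).astype(int)],True,(0,0,255),1)
    cv2.imwrite(f"pics/fit_{n}.png",im)
E
```

```text
[[-0.     0.312 -0.95 ]
 [ 0.001 -0.95  -0.312]
 [-1.    -0.001  0.   ]]
1 1 1 1 0.881 [[0.0, 1.0, 0.0], [0.0, 0.0, 1.0], [1.0, 0.0, 0.0]]
1 1 1 -1 0.709 [[0.0, 0.0, 1.0], [0.0, -1.0, 0.0], [1.0, 0.0, 0.0]]
1 1 -1 1 0.702 [[0.0, 1.0, 0.0], [0.0, 0.0, 1.0], [1.0, 0.0, 0.0]]
1 1 -1 -1 1.028 [[0.0, 0.0, 1.0], [0.0, -1.0, 0.0], [1.0, 0.0, 0.0]]
1 -1 1 1 0.579 [[0.0, 1.0, 0.0], [0.0, 0.0, 1.0], [1.0, 0.0, 0.0]]
1 -1 1 -1 1.1 [[0.0, 1.0, 0.0], [0.0, 0.0, 1.0], [1.0, 0.0, 0.0]]
1 -1 -1 1 0.192 [[0.0, 1.0, 0.0], [0.0, 0.0, 1.0], [1.0, 0.0, 0.0]]
1 -1 -1 -1 0.79 [[0.0, 1.0, 0.0], [0.0, 0.0, 1.0], [1.0, 0.0, 0.0]]
-1 1 1 1 0.096 [[0.0, -1.0, 0.0], [0.0, 0.0, -1.0], [1.0, 0.0, 0.0]]
-1 1 1 -1 0.697 [[0.0, -1.0, 0.0], [0.0, 0.0, -1.0], [1.0, 0.0, 0.0]]
-1 1 -1 1 0.391 [[0.0, -1.0, 0.0], [0.0, 0.0, -1.0], [1.0, 0.0, 0.0]]
-1 1 -1 -1 0.547 [[0.0, -1.0, 0.0], [0.0, 0.0, -1.0], [1.0, 0.0, 0.0]]
-1 -1 1 1 0.478 [[0.0, -1.0, 0.0], [0.0, 0.0, -1.0], [1.0, 0.0, 0.0]]
-1 -1 1 -1 0.443 [[0.0, -1.0, 0.0], [0.0, 0.0, -1.0], [1.0, 0.0, 0.0]]
-1 -1 -1 1 0.604 [[0.0, -1.0, 0.0], [0.0, 0.0, -1.0], [1.0, 0.0, 0.0]]
-1 -1 -1 -1 0.0 [[0.0, -1.0, 0.0], [0.0, 0.0, -1.0], [1.0, 0.0, 0.0]]
top [ 332  226   66   37 1792]
side [ 302  251   46   54 1694]
[ 0.45570058 -0.25842406  0.08586262  0.11275421  0.44547441] [ 6.46034023 25.52380371] rms 1.3908565329724227 [-0.10153465  0.89667605 -0.43088604]
[ 0.45584365 -0.25864205  0.08525336  0.11462248]
```

View pics/fit_top.png

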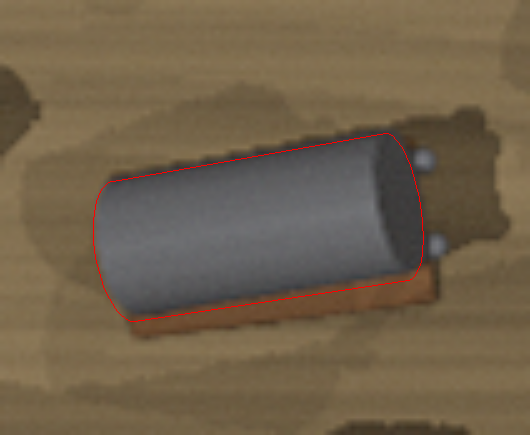

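View pics/fit_side.png

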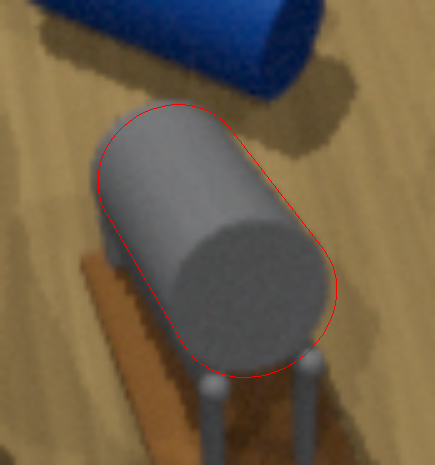

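The fit agrees: tumbler origin ≈ (0.456, -0.259, 0.088), yaw 6.5°, slope about 25°. The peg is at (0.637, 0.102) with its tip at 0.089. All heights match the description. I'll move above the tumbler now and log poses, so I can also fit the arm's kinematics.

```bash
python3 -m pendant '[[[0,0,0,0,-2.2,-2.9,8.81],[0,0,0,0,-2.2,-2.9,8.81],[0,0,0,0,-2.2,-2.9,8.81],[0,0,0,0,-2.2,-2.9,8.81],[0,0,0,0,-2.2,-2.9,8.81],[0,0,0,0,-2.2,-2.9,8.81]]]' 30; python3 -c "
from h import *
s=r.get_state();print(s['q'].tolist(),s['tool_pos'].tolist(),s['eef_rot'].tolist(),file=open('log.txt','a'))"
python3 -m pendant '[[[-0.12,0,0,0,0,0,8.81],[-0.12,0,0,0,0,0,8.81],[-0.12,0,0,0,0,0,8.81],[-0.12,0,0,0,0,0,8.81],[-0.12,0,0,0,0,0,8.81],[-0.12,0,0,0,0,0,8.81],[-0.12,0,0,0,0,0,8.81],[-0.12,0,0,0,0,0,8.81],[-0.12,0,0,0,0,0,8.81],[-0.12,0,0,0,0,0,8.81]]]'; python3 -c "
from h import *
s=r.get_state();print(s['q'].tolist(),s['tool_pos'].tolist(),s['eef_rot'].tolist(),file=open('log.txt','a'))"; cat log.txt
```

```text
clock: 0.65
tool_pos: [0.3195, -0.4126, 0.2386]
eef_rot: [-0.698, -0.112, 0.698, -0.111]
contact_force: [-0.1, -0.8, 0.1]
opening: 1.004
clock: 1.48
tool_pos: [0.3187, -0.4142, 0.2386]
eef_rot: [-0.512, -0.488, 0.512, -0.488]
contact_force: [0.3, 0.5, 0.2]
opening: 1.002
[0.9373699718377727, 0.5553829093293664, -0.17987943015131183, 1.8750114664431015, 0.14280578768374275, 0.7238155525676385, -0.5775625635435941] [0.31949460520257283, -0.41264692650297924, 0.23861043560023695] [-0.6982356695484283, -0.11153534294427103, 0.6983052259846967, -0.11134014732801384]
[1.1602951624696467, 0.5955024393783258, -0.5376871140379222, 1.8615658514772482, 0.41325820029824056, 0.7973454210853271, 0.3561544152759729] [0.3187225180448916, -0.41422092906471497, 0.23855664170049218] [-0.5118644274272048, -0.4879426984699245, 0.5119422580424108, -0.487669822087594]
```

```bash
cat > kin.py <<'E'
from h import *
from scipy.spatial.transform import Rotation as R
from scipy.optimize import least_squares
e=lambda ax,a:R.from_euler(ax,a).as_matrix()
C=np.array([[0,-1,0],[0,0,-1],[1,0,0.]])
def fk(q,L):
    A=e('z',-q[0]);p=np.array([0,0,L[0]])
    A=A@e('y',q[1])@e('z',-q[2]);p=p+A@[L[4],0,L[1]]
    A=A@e('y',q[3])@e('z',-q[4]);p=p+A@[L[5],0,L[2]]
    A=A@e('y',q[5])@e('z',-q[6]);p=p+A@[0,0,L[3]]
    return p,A@C
lim=np.array([[-3.01,3.01],[-.46,2.08],[-1.47,1.51],[.13,2.56],[-1,4.14],[.04,2.09],[-2.66,2.66]])
data=[]
import re,os
for l in open('log.txt'):
    v=[float(x) for x in re.findall(r'-?\d+\.\d+(?:e-?\d+)?',l)];data.append((np.array(v[:7]),np.array(v[7:10])))
data.append((np.array([1.28778578,.68996533,-.19450661,1.56634207,.1572638,.90248147,-.21511027]),np.array([.1944736,-.59331311,.23792199])))
def fit(off=False):
    g=lambda x:np.concatenate([fk(q,x if off else np.r_[x,0,0])[0]-p for q,p in data])
    f=least_squares(g,[.3,.4,.4,.25]+([0,0] if off else []));return (f.x if off else np.r_[f.x,0,0]),np.abs(f.fun).max()
def ik(P,M,L,q0,n=1,seed=0):
    g=lambda q:np.r_[(fk(q,L)[0]-P)*5,(R.from_matrix(fk(q,L)[1].T@M)).as_rotvec(),.003*(q-q0)]
    best=None;rng=np.random.default_rng(seed)
    for k in range(n):
        s=q0 if k==0 else rng.uniform(lim[:,0],lim[:,1])
        f=least_squares(g,np.clip(s,lim[:,0]+.03,lim[:,1]-.03),bounds=(lim[:,0]+.02,lim[:,1]-.02))
        p,Q=fk(f.x,L);er=np.linalg.norm(p-P)*1000,np.degrees(R.from_matrix(Q.T@M).magnitude())
        if best is None or f.cost<best[0]:best=(f.cost,f.x,er)
    return best
E
python3 - <<'E'
from kin import *
print(fit());L,er=fit(True);print(L,er)
L,er=fit()
q0=data[1][0];peg=np.array([.637,.1015])
for th in (45,65):
  for sgn in (1,-1):       # tool y = +h side choice
    for psi in range(-180,180,30):
      t=np.radians(th);d=np.array([np.sin(t)*np.cos(np.radians(psi)),np.sin(t)*np.sin(np.radians(psi)),-np.cos(t)])
      y=sgn*np.cross([0,0,1],d);y/=np.linalg.norm(y)
      M=np.c_[d,y,np.cross(d,y)]
      o=[]
      for zb in (.122,.23):
        P=np.r_[peg,zb-.033]+d*.019
        b=ik(P,M,L,q0,5);o.append((b[2][0].round(1),b[2][1].round(1),b[1].round(2).tolist()))
      if o[0][0]<3 and o[1][0]<3: print(th,sgn,psi,*o)
E
```

```text
(array([-3.53983424,  0.69275253,  0.23314751, -3.37354766,  0.        ,
        0.        ]), np.float64(0.023624108647137293))
[-13.53007379   0.71826683   0.15051785 -13.10498378  -0.09992786
  -0.17610317] 0.023246756520592327
```

```bash
cat > lg.py <<'E'
from h import *
s=r.get_state();print(s['q'].tolist(),s['tool_pos'].tolist(),s['eef_rot'].tolist(),file=open('log.txt','a'))
from scipy.spatial.transform import Rotation as R
print(s['clock'],s['q'].round(2).tolist());print(R.from_quat(s['eef_rot']).as_matrix().round(3).tolist())
E
python3 -m pendant '[[[-0.083,0,0,-1,2.3,-3.3,8.81],[-0.083,0,0,-1,2.3,-3.3,8.81],[0,0,0,-1,2.3,-3.3,8.81],[0,0,0,-1,2.3,-3.3,8.81],[0,0,0,-1,2.3,-3.3,8.81]]]' ; python3 lg.py
python3 -m pendant '[[[0,-0.125,0,-2,0,0,8.81],[0,-0.125,0,-2,0,0,8.81],[0,-0.125,0,-2,0,0,8.81],[0,-0.125,0,-2,0,0,8.81]]]' ; python3 lg.py
python3 -m pendant '[[[0,-0.125,0,0,0,0,8.81],[0,-0.125,0,0,0,0,8.81],[0,-0.125,0,0,0,0,8.81],[0,-0.125,0,0,0,0,8.81]]]' ; python3 lg.py
```

```text
clock: 1.9
tool_pos: [0.4236, -0.2412, 0.289]
eef_rot: [0.471, 0.527, -0.471, 0.527]
contact_force: [0.7, -0.6, 0.3]
opening: 0.999
1.9 [0.83, 0.49, -0.62, 1.89, 0.36, 0.88, 0.14]
[[-0.0, 0.994, 0.111], [0.0, 0.111, -0.994], [-1.0, -0.0, -0.0]]
clock: 2.23
tool_pos: [0.4221, -0.2282, 0.3687]
eef_rot: [0.339, 0.377, -0.574, 0.643]
contact_force: [-0.9, 0.3, -0.3]
opening: 1.001
2.2333 [0.39, 0.3, -0.44, 2.03, 0.8, 0.96, -0.43]
[[0.058, 0.994, 0.095], [-0.482, 0.111, -0.869], [-0.874, 0.004, 0.486]]
clock: 2.57
tool_pos: [0.4223, -0.2273, 0.3677]
eef_rot: [0.19, 0.21, -0.638, 0.716]
contact_force: [-1.0, -0.1, -1.7]
opening: 1.001
2.5667 [0.01, 0.46, -0.36, 2.24, 1.22, 1.27, -1.12]
[[0.098, 0.993, 0.059], [-0.834, 0.114, -0.539], [-0.542, 0.004, 0.84]]
```

```bash
python3 -m pendant '[[[0,0.12,0,0,0,0,8.81],[0,0.12,0,0,0,0,8.81],[0,0.12,0,0,0,0,8.81],[0,0.12,0,0,0,0,8.81],[0,0.12,0,0,0,0,8.81],[0,0.12,0,0,0,0,8.81],[0,0.12,0,0,0,0,8.81],[0,0.12,0,0,0,0,8.81]]]' ; python3 lg.py
cat >> kin.py <<'E'
# general model: offset vector after each joint
def fkg(q,T):
    A=np.eye(3);p=np.zeros(3);T=np.reshape(T,(8,3));p=T[0].copy()
    for i in range(7):
        A=A@(e('z',-q[i]) if i%2==0 else e('y',q[i]));p=p+A@T[i+1]
    return p,A@C
def fitg(lam=1e-3):
    n=np.zeros((8,3));n[0,2]=.3;n[2,2]=.2;n[3,2]=.2;n[5,2]=.4;n[7,2]=.25;n=n.ravel()
    # linear least squares
    rows=[];rhs=[]
    for q,p in data:
        z=fkg(q,np.zeros(24))[0]
        J=np.array([fkg(q,np.eye(24)[k])[0] for k in range(24)]).T
        rows.append(J);rhs.append(p-J@n)
    J=np.vstack(rows);b=np.concatenate(rhs)
    x=np.linalg.solve(J.T@J+lam**2*np.eye(24),J.T@b)
    return n+x,np.abs(J@x-b).max(),np.linalg.svd(J)[1]
E
python3 - <<'E'
from kin import *
for m in(False,True): print(*fit(m))
T,er,s=fitg(3e-3);print(T.reshape(8,3).round(3),er,s.round(3))
E
```

```text
clock: 3.23
tool_pos: [0.4216, -0.2281, 0.3674]
eef_rot: [0.463, 0.517, -0.479, 0.537]
contact_force: [0.6, -0.4, -1.3]
opening: 0.997
3.2333 [0.75, 0.36, -0.54, 1.8, 0.25, 1.03, 0.23]
[[0.005, 0.994, 0.111], [-0.035, 0.111, -0.993], [-0.999, 0.001, 0.035]]
[0.23217102 0.66124909 0.27632539 0.35019318 0.         0.        ] 0.03271980175556846
[ 0.25033133  0.68658786  0.3869124   0.28190356 -0.05416857  0.0758272 ] 0.03587609722658988
[[-0.    -0.     0.323]
 [ 0.    -0.009  0.023]
 [ 0.    -0.009  0.282]
 [-0.    -0.013  0.282]
 [-0.    -0.013 -0.028]
 [ 0.    -0.     0.372]
 [ 0.    -0.     0.038]
 [-0.    -0.     0.288]] 3.7039801634546066e-06 [7.385 7.214 7.167 1.804 1.753 1.223 1.122 0.723 0.389 0.281 0.261 0.222
 0.217 0.179 0.139 0.077 0.042 0.    0.    0.    0.   ]
```

```bash
cat >> kin.py <<'E'
IDX=[2,7,8,13,14+3-3,17,19,23]  # base z; y after j2; z after j2(=upper); y after j4...
def mk(x):
    T=np.zeros((8,3));T[0,2]=x[0];T[2,1]=x[1];T[3,2]=x[2];T[4,1]=x[3];T[5,2]=x[4];T[6,1]=x[5];T[7,2]=x[6];T[6,0]=x[7];T[3,0]=x[8];T[5,0]=x[9]
    return T.ravel()
def fitm(mask=slice(0,10)):
    J=[];b=[]
    for q,p in data:
        J.append(np.array([fkg(q,mk(np.eye(10)[k]))[0] for k in range(10)]).T);b.append(p)
    J=np.vstack(J);b=np.concatenate(b);x=np.zeros(10)
    x[mask]=np.linalg.lstsq(J[:,mask],b,rcond=None)[0]
    return x,np.abs(J@x-b).max()
E
python3 - <<'E'
from kin import *
print(fitm(slice(0,7)));print(fitm())
E
```

```text
(array([ 3.46899992e-01, -1.88000031e-02,  5.63407910e-01, -2.68999956e-02,
        3.44799247e-01, -3.50098922e-04,  3.26064391e-01,  0.00000000e+00,
        0.00000000e+00,  0.00000000e+00]), np.float64(3.789571906276379e-09))
(array([ 3.46899991e-01, -1.88000028e-02,  5.63407914e-01, -2.68999959e-02,
        3.44799255e-01, -3.50097861e-04,  3.26064384e-01,  2.53683966e-09,
       -1.63120930e-09,  6.56891883e-09]), np.float64(2.8298296206319407e-09))
```

Exact kinematics recovered. Now I'll check which final hand directions at the peg are reachable.

```bash
cat >> kin.py <<'E'
_T=mk(fitm(slice(0,7))[0])
def fk(q,L=None): return fkg(q,_T)
E
python3 - <<'E'
from kin import *
q0=data[-2][0];peg=np.array([.637,.1015])
for th in (50,65):
  for sgn in (1,-1):
    for psi in range(-180,180,30):
      t=np.radians(th);d=np.array([np.sin(t)*np.cos(np.radians(psi)),np.sin(t)*np.sin(np.radians(psi)),-np.cos(t)])
      y=sgn*np.cross([0,0,1],d);y/=np.linalg.norm(y)
      M=np.c_[d,y,np.cross(d,y)]
      o=[]
      for zb in (.122,.24):
        b=ik(np.r_[peg,zb-.033]+d*.019,M,None,q0,3);o.append((b[2][0].round(1),b[2][1].round(1),b[1].round(2).tolist()))
      if max(o[0][0],o[1][0],o[0][1],o[1][1])<3: print(th,sgn,psi,*o)
E
```

```text
50 1 -150 (np.float64(0.0), np.float64(0.0), [-0.3, 1.41, -0.05, 0.6, 0.22, 1.99, -1.38]) (np.float64(0.7), np.float64(0.4), [-0.41, 1.3, 0.46, 0.63, -0.12, 2.07, -1.14])
50 1 -120 (np.float64(0.0), np.float64(0.0), [-0.44, 1.3, 0.01, 0.94, 0.45, 1.66, -1.1]) (np.float64(0.0), np.float64(0.0), [-0.44, 1.15, -0.01, 0.95, 0.47, 1.8, -1.04])
50 1 -90 (np.float64(0.0), np.float64(0.0), [-0.54, 1.17, -0.02, 1.35, 0.76, 1.28, -1.03]) (np.float64(0.0), np.float64(0.0), [-0.51, 1.01, -0.08, 1.35, 0.78, 1.44, -0.95])
50 1 -60 (np.float64(0.0), np.float64(0.0), [-0.41, 1.09, -0.35, 1.75, 1.4, 1.21, -1.24]) (np.float64(0.0), np.float64(0.0), [-0.41, 0.9, -0.35, 1.75, 1.27, 1.25, -1.05])
50 1 -30 (np.float64(0.0), np.float64(0.0), [-0.1, 1.17, -0.78, 2.08, 2.0, 1.49, -1.19]) (np.float64(0.0), np.float64(0.0), [-0.1, 0.92, -0.79, 2.09, 1.82, 1.35, -1.04])
50 1 0 (np.float64(0.0), np.float64(0.0), [0.24, 1.31, -1.06, 2.28, 2.48, 1.51, -0.69]) (np.float64(0.0), np.float64(0.0), [0.28, 1.05, -1.16, 2.28, 2.25, 1.35, -0.64])
50 1 30 (np.float64(0.0), np.float64(0.0), [0.63, 1.49, -1.33, 2.22, 2.55, 1
[... 3984 characters left out ...]
1.09, 1.84, 2.02])
65 -1 -60 (np.float64(0.0), np.float64(0.0), [-1.24, 1.78, 1.42, 1.75, -0.88, 0.58, -2.64]) (np.float64(0.0), np.float64(0.0), [-1.23, 1.59, 1.49, 1.79, -0.74, 0.59, -2.56])
65 -1 60 (np.float64(0.0), np.float64(0.0), [0.88, 1.72, -1.45, 1.95, 1.82, 0.38, -1.65]) (np.float64(0.0), np.float64(0.0), [0.87, 1.44, -1.45, 1.99, 1.7, 0.28, -1.79])
65 -1 90 (np.float64(0.0), np.float64(0.0), [0.66, 1.43, -0.98, 1.5, -0.18, 0.74, 0.39]) (np.float64(0.0), np.float64(0.0), [0.67, 1.24, -1.0, 1.54, -0.29, 0.8, 0.32])
65 -1 120 (np.float64(0.0), np.float64(0.0), [0.41, 1.46, -0.84, 1.0, -0.11, 1.45, 0.52]) (np.float64(0.0), np.float64(0.0), [0.42, 1.3, -0.87, 1.05, -0.18, 1.51, 0.44])
```

ψ ≈ -84°, meaning fingers pointing −y with jaws along x, is reachable with good joint margins. I'll tilt slightly, come to a pre-grasp 12 cm back, and look with the wrist camera.

```bash
python3 -m pendant '[[[0,0.12,0,0,0,0,8.81],[0,0,0,3.75,0.61,0.65,8.81],[0,0,0,3.75,0.61,0.65,8.81],[0,0,0,3.75,0.61,0.65,8.81],[0,0,0,3.75,0.61,0.65,8.81],[0,0,0,3.75,0.61,0.65,8.81]]]' 30; python3 lg.py; python3 - <<'E'
from h import *
c=cam("wrist");im=eyes.snapshot("wrist")[:,:,::-1].copy()
np.savez("w1.npz",im=im,f=c[0],cx=c[1],cy=c[2],T=c[3])
o=np.array([.4557,-.2587,.088]);a=np.array([-.102,.900,-.4226])
th=np.linspace(0,2*np.pi,40);u=np.array([.994,.113,0]);v=np.cross(u,a)
for k in(0,.11):
    P=proj(c,o+k*a+.027*(np.cos(th)[:,None]*u+np.sin(th)[:,None]*v))
    cv2.polylines(im,[P.astype(int)],True,(0,0,255),1)
cv2.imwrite("pics/w1.png",im)
E
```

```text
clock: 3.73
tool_pos: [0.4528, -0.2425, 0.1748]
eef_rot: [0.49, 0.548, -0.453, 0.505]
contact_force: [1.0, -0.5, -0.2]
opening: 1.002
3.7333 [0.72, 0.69, -0.45, 1.91, 0.34, 0.66, 0.19]
[[-0.011, 0.994, 0.11], [0.079, 0.11, -0.991], [-0.997, -0.002, -0.08]]
```

View pics/w1.png

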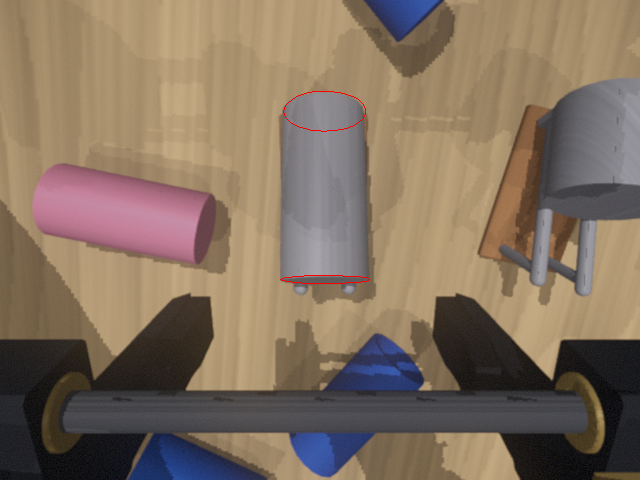

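The wrist view shows the projected rims (bottom ~ (325,279), mouth ~ (324,111)) lying on the real tumbler to within about 2 px, centred between the fingers. Descend and close.

```bash
python3 -m pendant '[[[0,0,0,3,0,-0.08,8.81],[0,0,0,3,0,-0.08,8.81],[0,0,0,3,0,-0.08,8.81],[0,0,0,2,0,-0.06,8.81],[0,0,0,0.7,0.1,0,8.81],[0,0,0,0,0,0,8.81]]]' 30; python3 lg.py
```

```text
clock: 4.28
tool_pos: [0.4519, -0.2294, 0.0597]
eef_rot: [0.489, 0.549, -0.453, 0.504]
contact_force: [-0.3, -0.9, 0.6]
opening: 1.0
4.2833 [0.61, 0.87, -0.31, 2.0, 0.46, 0.38, 0.08]
[[-0.013, 0.994, 0.111], [0.08, 0.111, -0.991], [-0.997, -0.004, -0.081]]
```

```bash
python3 -m pendant '[[[0,0,0,0,0,0,4],[0,0,0,0,0,0,4],[0,0,0,0,0,0,4],[0,0,0,0,0,0,4],[0,0,0,0,0,0,4],[0,0,0,0,0,0,4],[0,0,0,0,0,0,4],[0,0,0,0,0,0,4]]]' 30; python3 lg.py
```

```text
clock: 4.95
tool_pos: [0.4522, -0.2301, 0.0607]
eef_rot: [0.489, 0.548, -0.453, 0.505]
contact_force: [-2.0, -0.5, 6.6]
opening: 0.592
4.95 [0.61, 0.87, -0.31, 2.0, 0.46, 0.38, 0.08]
[[-0.011, 0.994, 0.11], [0.079, 0.11, -0.991], [-0.997, -0.002, -0.079]]
```

Opening ≈ 52 mm with a force building, so it's holding. Lift straight up and look.

```bash
python3 -m pendant '[[[0,0,0,-1,0,0.08,4],[0,0,0,-2,0,0.16,4],[0,0,0,-3,0,0.24,4],[0,0,0,-3,0,0.24,4],[0,0,0,-3,0,0.24,4],[0,0,0,-3,0,0.24,4],[0,0,0,0,0,0,4]]]' 30; python3 lg.py; python3 - <<'E'
from h import *
for n in("side","wrist"): cv2.imwrite(f"pics/lift_{n}.png",eyes.snapshot(n)[:,:,::-1])
E
```

```text
clock: 5.53
tool_pos: [0.4581, -0.2556, 0.2134]
eef_rot: [0.491, 0.544, -0.453, 0.508]
contact_force: [1.2, -0.3, -1.5]
opening: 0.595
5.5333 [0.76, 0.64, -0.49, 1.85, 0.32, 0.76, 0.23]
[[-0.002, 0.994, 0.109], [0.075, 0.109, -0.991], [-0.997, 0.006, -0.075]]
```

View pics/lift_side.png

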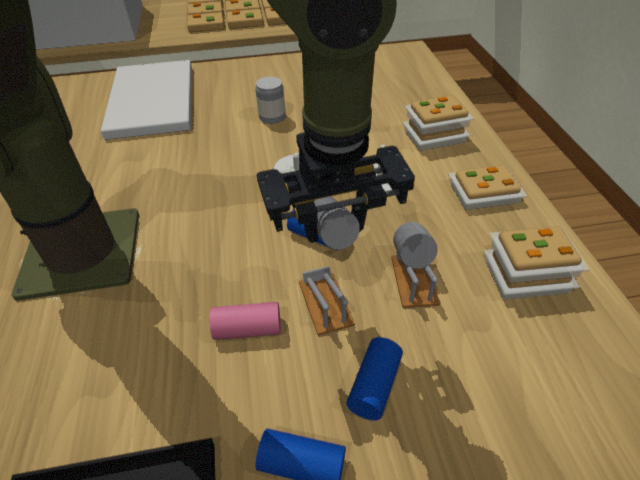

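View pics/lift_wrist.png

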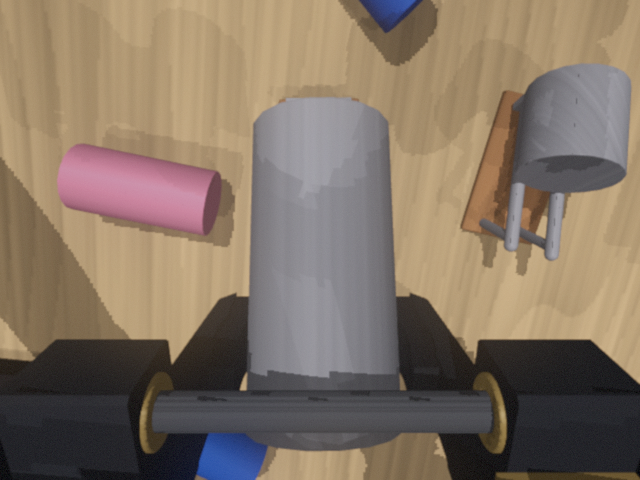

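Lifted and held: the rest is empty, the cup untouched. Next, check whether the axis shifted in the grip by fitting its pose in the tool frame from the wrist view.

```bash
cat > pose.py <<'E'
from h import *
from scipy.spatial.transform import Rotation as R
s=r.get_state();M=R.from_quat(s['eef_rot']).as_matrix();P=s['tool_pos']
c=cam("wrist");th=np.linspace(0,2*np.pi,60)
def rings(sx,phi,zoff=0,yo=0):   # tumbler: axis in tool frame: x cos(phi) , -z sin(phi); grasp s
    a=M@[np.cos(phi),0,-np.sin(phi)];u=M[:,1];v=np.cross(u,a)
    g=P-.019*M[:,0]+M@[zoff,yo,0];o=g-sx*a
    rg=.027*(np.cos(th)[:,None]*u+np.sin(th)[:,None]*v)
    return o+rg,o+.11*a+rg,o,a
E
python3 - <<'E'
from pose import *
a0=np.array([-.102,.900,-.4226])
im0=cv2.imread("pics/lift_wrist.png")
print("no-slip angle: 60.5")
for k,ph in enumerate((50,60,70)):
    im=im0.copy();A,B,o,a=rings(.030,np.radians(ph))
    for X in(A,B): cv2.polylines(im,[proj(c,X).astype(int)],True,(0,0,255),1)
    print(ph,proj(c,A)[:,1].max(),proj(c,B)[:,1].min(),proj(c,B)[:,1].max(),np.ptp(proj(c,B)[:,0]))
    cv2.imwrite(f"pics/l{ph}.png",im)
E
```

```text
no-slip angle: 60.5
50 446.04630057072274 108.05216754255983 180.75866935339394 128.64407303972797
60 461.048071240284 95.93825490922754 158.67063044748946 139.65145492386347
70 470.57329560305254 89.9745453072203 138.06616207593743 153.23556223776706
```

View pics/l60.png

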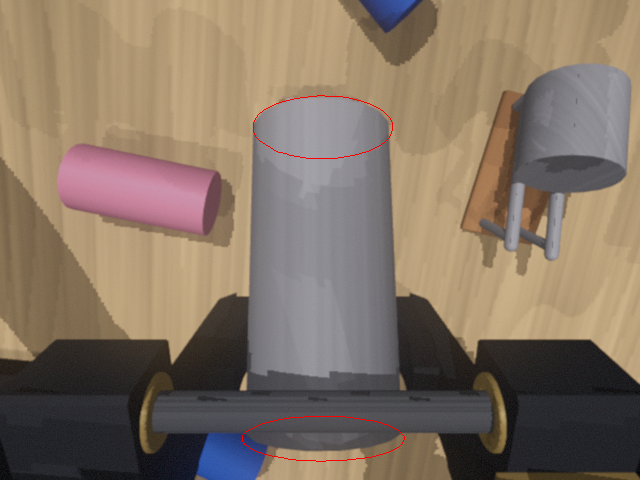

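Width and edge rows of the mouth (253–389, top ≈ 98) and bottom (≈ 449) give about 57° between tool and tumbler axis, against 60.5° if nothing had slipped. That is small sag. I'll turn about the jaw axis by ~61° to bring it mouth down, rising a little.

```bash
python3 -m pendant '[[[0,-0.119,0,-1.5,0,0,4],[0,-0.119,0,-1.5,0,0,4],[0,-0.119,0,-1.5,0,0,4],[0,-0.119,0,-1,0,0.5,4],[0,-0.119,0,-1,0,0.5,4],[0,-0.119,0,0,0,0.5,4],[0,-0.119,0,0,0,0.5,4],[0,-0.119,0,0,0,0.5,4],[0,-0.119,0,0,0,0,4],[0,0,0,0,0,0,4]]]' 30; python3 lg.py; python3 - <<'E'
from pose import *
im=eyes.snapshot("side")[:,:,::-1].copy();cv2.imwrite("pics/turn_side.png",im)
w=eyes.snapshot("wrist")[:,:,::-1].copy();cv2.imwrite("pics/turn_wrist.png",w)
_,_,o,a=rings(.028,np.radians(57));print("o",o.round(4),"a",a.round(3))
E
```

```text
clock: 6.47
tool_pos: [0.4568, -0.2611, 0.2782]
eef_rot: [0.191, 0.226, -0.635, 0.713]
contact_force: [0.9, 1.2, -3.6]
opening: 0.597
6.4667 [-0.24, 0.66, 0.18, 2.25, 1.39, 0.88, -1.24]
[[0.091, 0.993, 0.08], [-0.82, 0.12, -0.559], [-0.564, -0.015, 0.825]]
o [ 0.4556 -0.2461  0.317 ] a [-0.018  0.022 -1.   ]
```

View pics/turn_side.png

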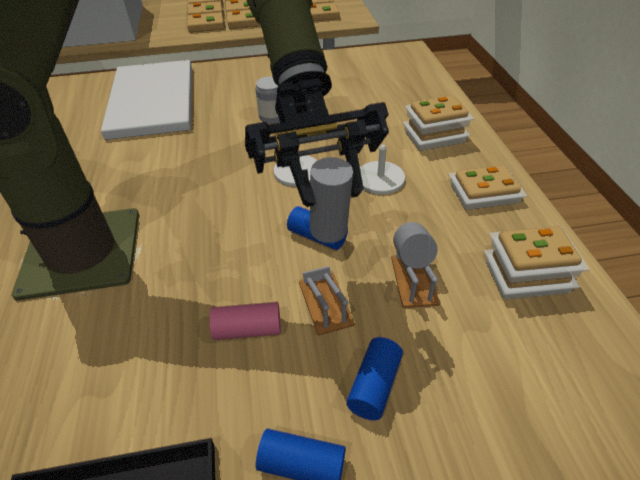

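View pics/turn_wrist.png

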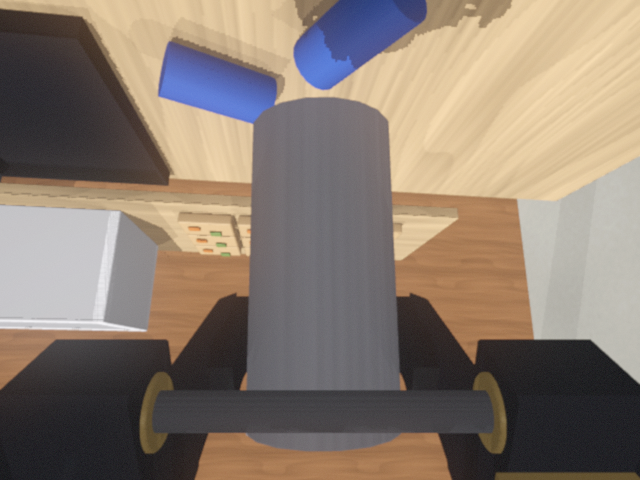

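Mouth is down, seen at side (330,200), rim about 0.207 m up, with no further slip. Carrying it over the tall peg.

```bash
python3 -m pendant '[[[0,0,0,-1.2,1,-0.8,4],[0,0,0,-2.24,1.85,-1.5,4],[0,0,0,-2.24,1.85,-1.5,4],[0,0,0,-2.24,1.85,-1.5,4],[0,0,0,-2.24,1.85,-1.5,4],[0,0,0,-2.24,1.85,-1.5,4],[0,0,0,-2.24,1.85,-1.5,4],[0,0,0,-2.24,1.85,-1.5,4],[0,0,0,-2.24,1.85,-1.5,4],[0,0,0,-2.24,1.85,-1.5,4]]]' 30; python3 lg.py;python3 -m pendant '[[[0,0,0,-2,1.85,-1.5,4],[0,0,0,-1.5,1.5,-1.2,4],[0,0,0,-1,1,-0.8,4],[0,0,0,0,0,0,4]]]' 30; python3 lg.py; python3 - <<'E'
from pose import *
for n in("side","top"): cv2.imwrite(f"pics/over_{n}.png",eyes.snapshot(n)[:,:,::-1])
_,_,o,a=rings(.028,np.radians(57));print("o",o.round(4),"a",a.round(3), M.T@(np.array([.637,.1015,o[2]])-o))
E
```

```text
clock: 7.4
tool_pos: [0.6042, 0.0077, 0.2859]
eef_rot: [0.197, 0.222, -0.639, 0.71]
contact_force: [1.1, -0.8, -1.9]
opening: 0.591
7.4 [-0.55, 0.82, 0.06, 1.61, 0.85, 1.32, -0.88]
[[0.085, 0.994, 0.064], [-0.819, 0.106, -0.564], [-0.567, -0.005, 0.823]]
clock: 7.73
tool_pos: [0.6424, 0.0718, 0.2805]
eef_rot: [0.198, 0.224, -0.637, 0.711]
contact_force: [-1.2, 0.8, -2.0]
opening: 0.592
7.7333 [-0.59, 0.9, 0.05, 1.4, 0.81, 1.44, -0.81]
[[0.089, 0.994, 0.066], [-0.817, 0.111, -0.566], [-0.57, -0.003, 0.822]]
o [0.6409 0.0864 0.3193] a [-0.007  0.03  -1.   ] [-0.01264575 -0.00223754 -0.00877937]
```

View pics/over_side.png

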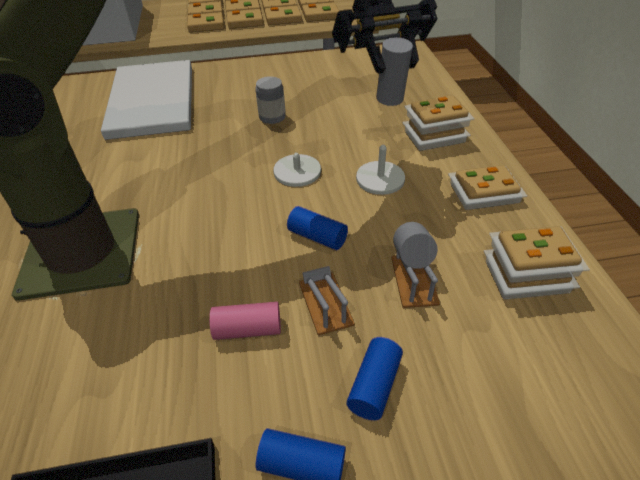

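View pics/over_top.png

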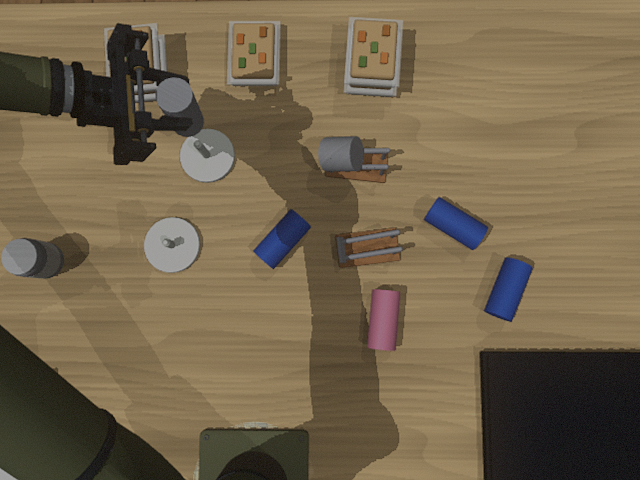

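```bash
python3 - <<'E'
from pose import *
outs=[]
for n,(x0,y0) in dict(side=(350,20),top=(140,60)).items():
    cc=cam(n);im=cv2.imread(f"pics/over_{n}.png")[y0:y0+100,x0:x0+100];im=cv2.resize(im,None,fx=4,fy=4,interpolation=cv2.INTER_CUBIC)
    A,B,o,a=rings(.028,np.radians(57))
    for X,col in((A,(0,0,255)),(B,(0,255,0))): cv2.polylines(im,[((proj(cc,X)-[x0,y0]+.5)*4).astype(int)],True,col,1)
    outs.append(im)
cv2.imwrite("pics/over_c.png",np.hstack(outs))
E
```

```text
(no output)
```

View pics/over_c.png

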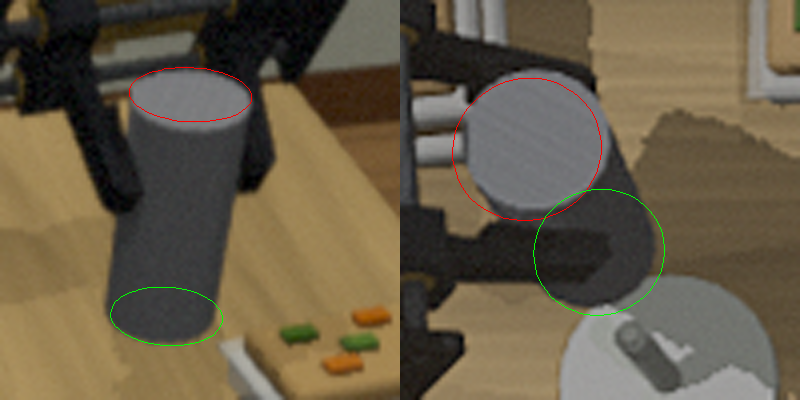

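```bash
python3 - <<'E'
from pose import *
T=cam("top");S=cam("side")
t=lambda x,y:np.array([(x-400)/4+139.5,y/4+59.5]);s_=lambda x,y:np.array([x/4+349.5,y/4+19.5])
b,e1=tri([(T,t(536,140)),(S,s_(190,99))]);m,e2=tri([(T,t(591,247)),(S,s_(162.5,313))])
print(b,e1,m,e2,np.linalg.norm(m-b));a=(m-b)/np.linalg.norm(m-b);print(a, "tool-frame a",M.T@a,np.degrees(np.arctan2(-(M.T@a)[2],(M.T@a)[0])))
print("s,off",(M.T@(b-P)))
E
```

```text
[0.64049354 0.079736   0.32010049] [array([-0.2,  1.5]), array([ 1.2, -0.4])] [0.63897479 0.08879159 0.21047376] [array([-0.1,  0.9]), array([ 0.8, -0.2])] 0.11001059200633076
[-0.01380549  0.0823156  -0.99651069] tool-frame a [ 4.94202664e-01 -2.73370005e-04 -8.69346681e-01] 60.38281197031018
s,off [-0.03158023  0.00096429  0.02490769]
```

The two-view fit gives length 110.0 mm (correct) and axis-to-tool angle 60.4°, equal to the no-slip value. My 57° was off, so the mouth is still tilted 4.7°. Correct with about 0.09 rad more turn, then centre and lower to just above the tip.

```bash
python3 -m pendant '[[[0,-0.09,0,0,0,0,4],[0,0,0,0,0,0,4]]]' 30; cat > rel.py <<'E'
from pose import *
import sys
a=M@[.4942,0,-.8693];o=P+M@[-.0316,.001,.0249]
print("clock",s['clock'],"o",o.round(4),"a",a.round(3),"F",s['contact_force'].round(1),"op",s['opening'])
for z in map(float,sys.argv[1:]): print("tool delta cm to o.z",z,(100*M.T@(np.array([.637,.1015,z])-o)).round(2))
E
python3 rel.py .23 .135 .122
```

```text
clock: 8.0
tool_pos: [0.6391, 0.0687, 0.2794]
eef_rot: [0.164, 0.19, -0.647, 0.72]
contact_force: [-1.1, 0.4, -5.0]
opening: 0.592
clock 8.0 o [0.6388 0.0843 0.3166] a [-0.008 -0.011 -1.   ] F [-1.1  0.4 -5. ] op 0.5924255782522561
tool delta cm to o.z 0.23 [ 2.69  0.09 -8.41]
tool delta cm to o.z 0.135 [  7.31   0.18 -16.71]
tool delta cm to o.z 0.122 [  7.94   0.2  -17.85]
```

```bash
python3 -m pendant '[[[0,0,0,0.68,0.02,-2.1,4],[0,0,0,0.68,0.02,-2.1,4],[0,0,0,0.68,0.02,-2.1,4],[0,0,0,0.65,0.02,-2.1,4],[0,0,0,0,0,0,4]]]' 30;python3 rel.py .23 .135 .122; python3 - <<'E'
from pose import *
outs=[]
for n,(x0,y0) in dict(side=(340,70),top=(140,80)).items():
    cc=cam(n);im=eyes.snapshot(n)[:,:,::-1];cv2.imwrite(f"pics/desc_{n}.png",im);im=im[y0:y0+130,x0:x0+100];outs.append(cv2.resize(im,None,fx=4,fy=4,interpolation=cv2.INTER_CUBIC))
cv2.imwrite("pics/desc_c.png",np.hstack(outs))
E
```

```text
clock: 8.42
tool_pos: [0.6369, 0.0865, 0.1906]
eef_rot: [0.164, 0.192, -0.647, 0.719]
contact_force: [-1.4, -0.5, -2.5]
opening: 0.591
clock 8.4167 o [0.6367 0.1019 0.2277] a [-0.011 -0.007 -1.   ] F [-1.4 -0.5 -2.5] op 0.5913183111950826
tool delta cm to o.z 0.23 [-0.07  0.02  0.22]
tool delta cm to o.z 0.135 [ 4.57  0.14 -8.07]
tool delta cm to o.z 0.122 [ 5.21  0.16 -9.2 ]
```

View pics/desc_c.png

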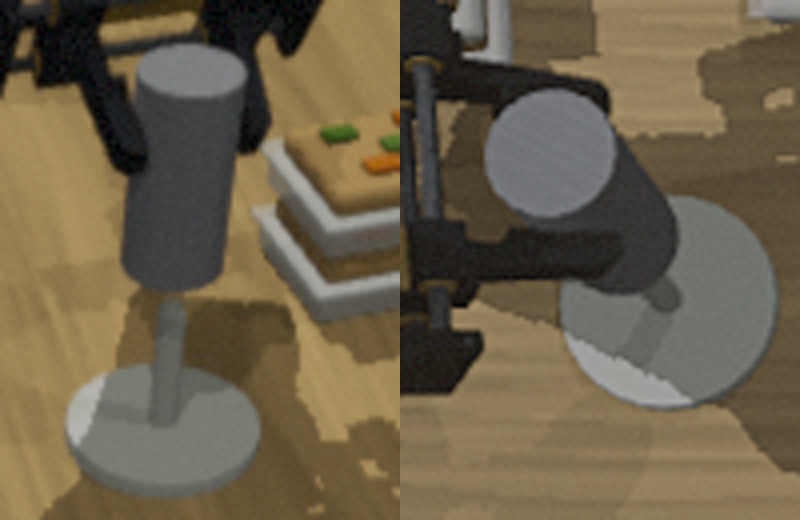

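The side view shows the tumbler's axis continuing straight into the peg (tip at crop (173,300) below mouth centre (173,270)). Triangulating once, then lowering.

```bash
python3 - <<'E'
from pose import *
print(tri([(cam("top"),np.array([(549-400)/4+139.5,153/4+79.5])),(cam("side"),np.array([192/4+339.5,73/4+69.5]))]))
E
python3 -m pendant '[[[0,0,0,0.9,0.03,-1.6,4],[0,0,0,0.9,0.03,-1.6,4],[0,0,0,0.9,0.03,-1.6,4],[0,0,0,0.9,0.03,-1.6,4],[0,0,0,0.9,0.03,-1.6,4],[0,0,0,0,0,0,4]]]' 30;python3 rel.py .126 .122 .120
```

```text
(array([0.63801482, 0.10210888, 0.22533675]), [array([-0.2,  2. ]), array([ 1.6, -0.5])])
clock: 9.02
tool_pos: [0.6396, 0.0857, 0.1016]
eef_rot: [0.165, 0.189, -0.647, 0.72]
contact_force: [-1.1, -0.3, -1.5]
opening: 0.592
clock 9.0167 o [0.6392 0.1012 0.1388] a [-0.006 -0.009 -1.   ] F [-1.1 -0.3 -1.5] op 0.5916654601432058
tool delta cm to o.z 0.126 [ 0.58 -0.2  -1.14]
tool delta cm to o.z 0.122 [ 0.77 -0.2  -1.49]
tool delta cm to o.z 0.12 [ 0.87 -0.2  -1.66]
```

```bash
python3 -m pendant '[[[0,0,0,0.19,-0.1,-0.37,4],[0,0,0,0.19,-0.1,-0.37,4],[0,0,0,0.15,0,-0.26,4],[0,0,0,0,0,0,4]]]' 30;python3 rel.py .122
python3 -m pendant '[[[0,0,0,0.1,0,-0.17,4],[0,0,0,0,0,0,4]]]' 30;python3 rel.py .122
```

```text
clock: 9.35
tool_pos: [0.6384, 0.0868, 0.0921]
eef_rot: [0.167, 0.188, -0.646, 0.72]
contact_force: [-0.2, -0.5, -2.7]
opening: 0.589
clock 9.35 o [0.6378 0.1024 0.1292] a [-0.003 -0.009 -1.   ] F [-0.2 -0.5 -2.7] op 0.5893083964821499
tool delta cm to o.z 0.122 [ 0.42 -0.09 -0.59]
clock: 9.52
tool_pos: [0.6384, 0.0868, 0.0898]
eef_rot: [0.166, 0.188, -0.646, 0.721]
contact_force: [0.4, 0.1, -1.8]
opening: 0.589
clock 9.5167 o [0.6378 0.1023 0.1269] a [-0.003 -0.009 -1.   ] F [ 0.4  0.1 -1.8] op 0.589240193400565
tool delta cm to o.z 0.122 [ 0.3  -0.09 -0.39]
```

Continue in 2 mm steps until contact shows.

```bash
python3 -m pendant '[[[0,0,0,0.1,0,-0.17,4],[0,0,0,0,0,0,4]]]' 30
python3 -m pendant '[[[0,0,0,0.08,0,-0.13,4],[0,0,0,0,0,0,4]]]' 30;python3 rel.py .122
```

```text
clock: 9.68
tool_pos: [0.6382, 0.0867, 0.0874]
eef_rot: [0.166, 0.189, -0.646, 0.72]
contact_force: [0.7, -0.5, -2.2]
opening: 0.598
clock: 9.85
tool_pos: [0.6381, 0.0866, 0.0858]
eef_rot: [0.166, 0.189, -0.646, 0.72]
contact_force: [-0.2, 0.3, -1.8]
opening: 0.595
clock 9.85 o [0.6376 0.1021 0.1229] a [-0.003 -0.009 -1.   ] F [-0.2  0.3 -1.8] op 0.5950100541135944
tool delta cm to o.z 0.122 [ 0.09 -0.07 -0.05]
```

```bash
python3 -m pendant '[[[0,0,0,0.06,0,-0.1,4],[0,0,0,0,0,0,4]]]' 30
python3 -m pendant '[[[0,0,0,0.05,0,-0.09,4],[0,0,0,0,0,0,4],[0,0,0,0,0,0,4]]]' 30;python3 rel.py .122;python3 - <<'E'
from pose import *
outs=[]
for n,(x0,y0) in dict(side=(330,100),top=(150,90)).items():
    im=eyes.snapshot(n)[:,:,::-1];im=im[y0:y0+110,x0:x0+100];outs.append(cv2.resize(im,None,fx=4,fy=4,interpolation=cv2.INTER_CUBIC))
cv2.imwrite("pics/low_c.png",np.hstack(outs))
E
```

```text
clock: 10.02
tool_pos: [0.6383, 0.0864, 0.085]
eef_rot: [0.166, 0.188, -0.646, 0.721]
contact_force: [-0.8, 0.5, 0.3]
opening: 0.596
clock: 10.27
tool_pos: [0.6383, 0.0862, 0.0848]
eef_rot: [0.166, 0.188, -0.647, 0.721]
contact_force: [-1.5, 0.5, 3.3]
opening: 0.593
clock 10.2667 o [0.6378 0.1018 0.1219] a [-0.002 -0.011 -1.   ] F [-1.5  0.5  3.3] op 0.5932647778459502
tool delta cm to o.z 0.122 [ 0.01 -0.08  0.01]
```

View pics/low_c.png

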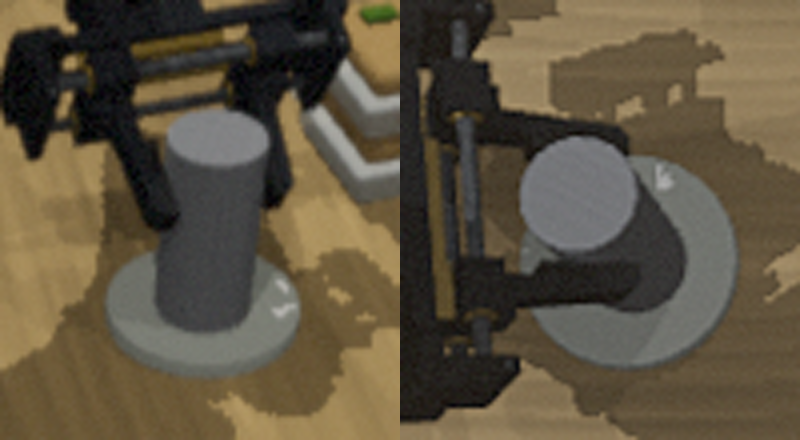

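Force rose from −2 to +3.3 N at o.z 0.122, and the pictures show the rim standing on the base, centred. Release and withdraw along the fingers.

```bash
python3 -m pendant '[[[0,0,0,0,0,0,5.6],[0,0,0,0,0,0,6.2],[0,0,0,0,0,0,7],[0,0,0,0,0,0,8.81],[0,0,0,0,0,0,8.81],[0,0,0,0,0,0,8.81]]]' 30
python3 -m pendant '[[[0,0,0,0,0,0,8.81],[0,0,0,-1,0,0,8.81],[0,0,0,-2,0,0,8.81],[0,0,0,-3,0,0,8.81],[0,0,0,-3,0,0,8.81],[0,0,0,-3,0,0,8.81],[0,0,0,-3,0,0,8.81],[0,0,0,0,0,0,8.81]]]';python3 - <<'E'
from pose import *
outs=[]
for n,(x0,y0) in dict(side=(330,100),top=(150,90)).items():
    im=eyes.snapshot(n)[:,:,::-1];cv2.imwrite(f"pics/end_{n}.png",im);im=im[y0:y0+110,x0:x0+100];outs.append(cv2.resize(im,None,fx=4,fy=4,interpolation=cv2.INTER_CUBIC))
cv2.imwrite("pics/end_c.png",np.hstack(outs))
for n in("side","top"):
    a=cv2.imread(f"pics/{n}0.png");b=cv2.imread(f"pics/end_{n}.png")
    x,y,w,h=dict(side=(390,220,55,90),top=(315,132,80,55))[n];print(n,"cup diff",cv2.absdiff(a,b)[y:y+h,x:x+w].mean())
print(s['contact_force'],s['clock'])
E
```

```text
clock: 10.87
tool_pos: [0.6382, 0.0866, 0.0836]
eef_rot: [0.166, 0.189, -0.646, 0.72]
contact_force: [1.2, -0.5, -0.6]
opening: 0.988
clock: 11.53
tool_pos: [0.6238, 0.2252, 0.1584]
eef_rot: [0.17, 0.191, -0.643, 0.722]
contact_force: [-1.3, 1.0, -0.5]
opening: 0.999
side cup diff 3.395959595959596
top cup diff 5.301818181818182
[-1.27907675  0.9878768  -0.51446549] 11.5333
```

View pics/end_c.png

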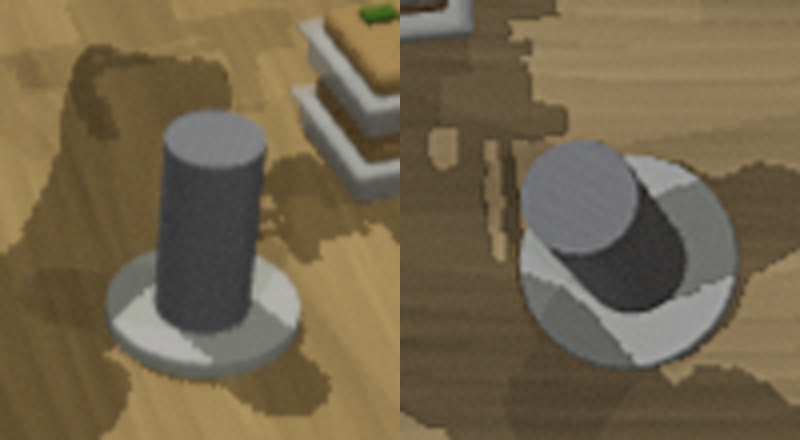

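View pics/end_side.png

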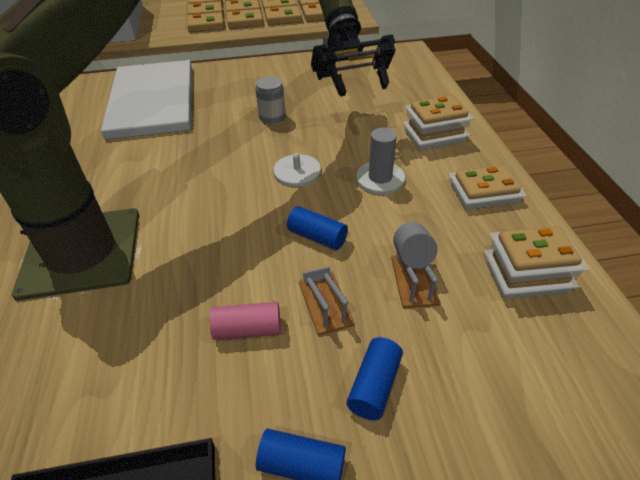

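The tumbler stands upright on the tall peg (side (382,155)), the cup is unmoved at (415,246), and the gripper is clear. Last height check, then hand in.

```bash
python3 - <<'E'
from pose import *
print(tri([(cam("top"),np.array([(580-400)/4+149.5,197/4+89.5])),(cam("side"),np.array([215/4+329.5,139/4+99.5]))]))
print(r.finish_job())
E
```

```text
(array([0.63582942, 0.09939828, 0.12126179]), [array([-0.1,  1.5]), array([ 1.3, -0.3])])
the job is handed in; nothing more can be done
None
```

The tumbler is standing mouth down over the tall peg, released, and the job was handed in at about 11.7 s of the 32 s allowed. The hand-in reports no verdict, so success rests on my own checks.

I gripped the long steel tumbler across its flanks and lifted it straight off the rest. I turned it mouth down about the jaw axis and lowered it over the peg while still holding it. The vertical force reading rose from about −2 to +3.3 N, which showed the rim had met the base. I then opened the fingers and backed them out along their own direction.

**Last checks:**
- **Height:** the closed bottom measured 0.121 m above the table; 0.122 m is fully home.
- **Centring:** the tumbler is about 3 mm from the measured peg axis.
- **Tilt:** about 0.6° just before release, and it looked upright in the final pictures.
- **Short cup:** it looks unmoved in the final side picture. The before/after difference I computed there also picked up changed shadows, so it proves little by itself.
- **Gripper:** well clear of everything, with the force reading back near zero.

**What disagreed:**
- **Grip angle:** my first estimate from the wrist camera, 57°, was wrong. Two views gave 60.4°, so I corrected a 4.7° tilt before lowering.
- **Camera offset:** the side and top cameras disagreed steadily by 1 to 2 pixels, about 1 to 2 mm. That is within the stated calibration.
- **Finger opening:** the grip read about 52 mm on a 54 mm tumbler. I did not explain this, but the tumbler did not slip.

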